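Dip the level gauge into the tall storage bin

TASK

Check how full the taller of the two storage bins is: take the flat level gauge by its wooden bar grip out of the stand, lower its blade through the slot in the tall bin's lid until the stop plate lies fully on the lid, and leave it standing there. Lower it in, do not let it drop, and leave the round-knobbed muddler and both bins where they are.

Things in the scene. Friction and masses are not known exactly. Their poses are not given: they have to be found in the camera images.
- gauge: Level gauge, 90 g, upright in a slot of the dark stand (fixed, 66 high). Origin: centre of the underside of its steel stop plate (34 x 66 x 6), lying on the stand's top. Below: flat steel blade 6 thick (x), 44 wide (y), to z -55, last 6 mm slimmer. Above: wooden bar grip 14 thick (x), 40 wide (y), z 6 to 52. x: thickness, y: width, z up; same shape after a half turn about z. All mm.
- muddler: Bystander in the stand's other slot, 84 mm beside the gauge along y, on either side: round steel rod of 11 mm, round collar of 40 mm, round wooden knob of 30 mm, as high as the gauge. Origin: centre of the collar's underside, z up.
- tall_bin: Taller bin: white box, wooden lid, loose, 1.6 kg, 104 (x) x 114 (y) x 150 mm high. Origin: centre of its underside, z up. Slot through the centre of the 14 mm lid: mouth 150 mm above the origin, 18 mm wide along the bin's x, 64 mm long along its y; hollow and empty below, 132 mm deep. Left or right of the low bin.
- low_bin: Lower bin: the same white box, wooden lid and slot, loose, 1.2 kg, but 95 mm high. Origin: centre of its underside, z up. Not the one to check.

How it is judged:
By the outcome, as a careful person would: the job done as asked, in the order asked, and still so for the second after the job is handed in, with the robot touching nothing.
It also fails if it takes over 40 s, if anything falls off the work surface, if the arm or the gripper's body presses on something with over 40 N, if the wrist force passes 120 N, or if a joint passes its speed limit or range.

ROBOT

A 6-joint arm with a two-finger parallel gripper is mounted at the origin on a cart in front of the work surface, level with it; the furniture and walls round the work are solid. World frame = base frame: x ahead of the robot, y to its left, z up, the work surface at z = 0. Lengths are in mm, angles in rad, forces in N, time in s.
With the tool pointing down it reaches from about 350 to 975 mm from the base axis. Payload 7.1 kg.
Tool frame: the origin (TCP) lies on the front face of the gripper's body, between the roots of the fingers; the fingertips stand 80 mm ahead of it and the grasp point (between the pads) lies 61 mm ahead of it (env.tips_ahead is the distance from the TCP to the fingertips, in mm); z points along the fingers, y is the line along which they close (so a half turn about z gives the same grasp; the last joint's range is limited). The gripper opens to 88 mm and grips with 3 to 60 N. Pads are 20 mm wide; open, the fingers measure 115 mm over their backs; the gripper's body (75 mm by 178 mm) begins 61 mm behind the grasp point.
Start: joints at [1.172, 0.423, 1.63, -0, 1.089, -0.019], TCP at [231.677, 580.458, 302.675] pointing down, gripper open.
Joint ranges: [-3, 3], [-0.9, 2.11], [0.09, 2.58], [-1.31, 4.45], [0.11, 2.69], [-2.54, 2.54]. Speed limits (rad/s): [2.39, 2.39, 3.01, 3.14, 3.14, 3.14].

INTERFACE

Orientations are given as a unit quaternion [x, y, z, w].
In Python, from station import env, set_gripper, viewer, workorder gives the robot as it stands. Calls block until the motion is done:
- env.reach(position, orientation): joint-space move of the TCP to a pose.
- env.move_l(position, rot=None, rate=150, f_stop=None): straight line of the TCP; rot=None keeps the orientation; rate is the mean speed in mm/s. With f_stop (N) it stops when the force on the tool has changed by that much, and returns True; else False.
- env.move_joints(angles): joint-space move.
- set_gripper(opening): finger opening in mm; the grip force is fixed at half the most; returns when the fingers have stopped.
- env.hold(seconds).
- env.ik(position, orientation): joint angles nearest the present ones, or None.
- env.read_state(): the state.
- viewer.camera(name): name is "side" or "top" or "wrist"; returns the picture (400x640x3 uint8, blue, green, red); there is no depth.
- viewer.camera_params(name): a dict with "fx", "fy", "cx", "cy" (pixels), "pose" (4x4, takes a point from camera to world coordinates); the wrist camera has in their place "tool_from_camera" (4x4, takes a point from camera to tool coordinates, whose origin is the TCP and whose axes are the flange's). Camera axes: x right, y up, looking along -z (the intrinsics and any distortion apply to the point x, -y, -z); pixel columns grow to the right and rows downward; lengths in mm; the calibration is good to about 2 mm. The wrist camera is an equidistant fisheye: a pixel r from the principal point sees the ray r / f radians off the axis. A picture is of the moment at which its call begins: read the wrist's pose just before it. camera_params takes no time and is no camera call.
A pose or a line that the arm cannot do raises env.IKError and nothing moves.
- workorder.sign_off(): hands the job in; it is judged then, once.
The state is a dict: "time_s": time; "qpos": joint angles; "dq": joint speeds; "tau": joint torques, N m; "tool_pos": TCP position; "orientation": TCP orientation; "force": force on the tool from outside, world axes, zero at the start; "wrist_torque": the same for the moment, N m; "width": finger opening in mm; "grip_force": force on a finger pad.
Only numpy, scipy, OpenCV 4.12 (cv2) and the standard library are available. Lean on these libraries where they do the work, as an engineer would, in place of code of your own. Each camera call takes 0.05 s, during which the arm holds its last target. There are 200 camera calls.

## Working session

There is one attempt and no reset: what is moved stays moved. The work goes in short steps, each a Python script; the robot and the scene stay as the last script left them, time stands still between calls to the robot, and variables do not carry over. Pictures are saved under pics/ and viewed, at most 10 in all, crops included, and the job is handed in when it is done.

```bash
mkdir -p pics; ls; python3 - <<'E'
from station import env, viewer
import cv2, numpy as np
np.set_printoptions(precision=3,suppress=True)
for n in ("side","top","wrist"):
    p=viewer.camera_params(n); print(n,p)
s=env.read_state(); print(s)
for n in ("side","top","wrist"):
    cv2.imwrite(f"pics/{n}0.png",viewer.camera(n))
E
```

```text
pics
side {'fx': 376.2950686826146, 'fy': 376.2950686826146, 'cx': 321.2041961235241, 'cy': 206.52086449124104, 'pose': array([[   1.   ,   -0.01 ,   -0.015,  499.97 ],
       [  -0.006,    0.596,   -0.803, -518.786],
       [   0.017,    0.803,    0.596,  587.549],
       [   0.   ,    0.   ,    0.   ,    1.   ]])}
top {'fx': 513.6159267543068, 'fy': 513.6159267543068, 'cx': 321.20202499763707, 'cy': 192.9974261924683, 'pose': array([[ -0.017,   0.946,  -0.323, 235.017],
       [ -1.   ,  -0.018,  -0.001, 160.351],
       [ -0.006,   0.323,   0.946, 892.162],
       [  0.   ,   0.   ,   0.   ,   1.   ]])}
wrist {'fx': 309.70691628693146, 'fy': 309.70691628693146, 'cx': 317.89866737387575, 'cy': 203.8832456687772, 'tool_from_camera': array([[  0.   ,   0.954,   0.3  ,  83.149],
       [  1.   ,  -0.   ,   0.   ,   0.628],
       [  0.   ,   0.3  ,  -0.954, -81.622],
       [  0.   ,   0.   ,   0.   ,   1.   ]])}
{'time_s': 0.0, 'qpos': array([ 1.172,  0.424,  1.631, -0.   ,  1.089, -0.019]), 'dq': array([-0.   , -0.   , -0.001, -0.001, -0.001, -0.   ]), 'tau': array([ -0.   , -54.462, -27.367,   0.064,   0.023,  -0.   ]), 'tool_pos': array([231.523, 580.064, 301.887]), 'orientation': array([ 0.189,  0.982, -0.001, -0.   ]), 'force': array([-0.023, -0.873,  0.392]), 'wrist_torque': array([-0.002, -0.011,  0.009]), 'grip_force': 0.0, 'width': 87.84758433505303}
```

View pics/top0.png

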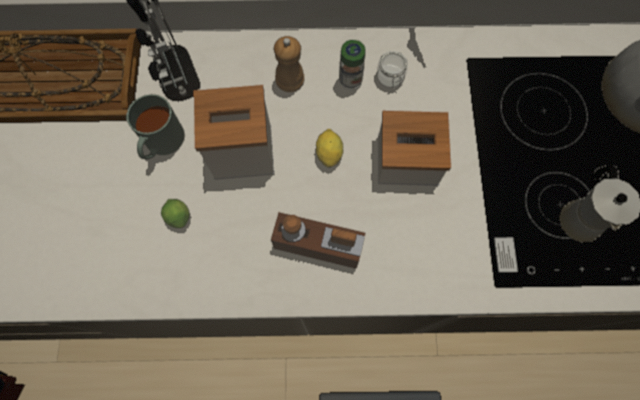

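View pics/side0.png

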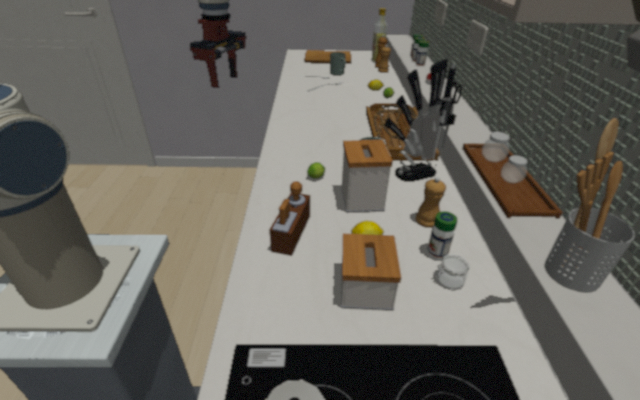

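The top view shows the tall bin on the left, with its slot at about (230,115) px. The low bin's slot is at (415,139). The gauge's bar grip is at (343,237) in the right end of the stand, and the muddler knob is at (291,223). Next I'll measure the lid and slot on z=150, then the grip and plate.

```bash
cat > h.py <<'E'
import numpy as np, cv2
from station import env, viewer
np.set_printoptions(precision=2,suppress=True)
def ray(n,uv,pose=None):
    p=viewer.camera_params(n); uv=np.atleast_2d(uv).astype(float)
    d=np.c_[(uv[:,0]-p['cx'])/p['fx'],-(uv[:,1]-p['cy'])/p['fy'],-np.ones(len(uv))]
    if n=='wrist':
        a=np.c_[(uv[:,0]-p['cx'])/p['fx'],(uv[:,1]-p['cy'])/p['fy']]; r=np.linalg.norm(a,axis=1)+1e-9
        d=np.c_[a[:,0]/r*np.sin(r),-a[:,1]/r*np.sin(r),-np.cos(r)]
    T=p['pose'] if pose is None else pose@p['tool_from_camera']
    return T[:3,3],d@T[:3,:3].T
def onz(n,uv,z,pose=None):
    o,d=ray(n,uv,pose); return o+d*((z-o[2])/d[:,2])[:,None]
def blobs(mask,amin=20):
    c,_=cv2.findContours(mask.astype(np.uint8),cv2.RETR_CCOMP,cv2.CHAIN_APPROX_NONE)
    return [k[:,0,:] for k in c if cv2.contourArea(k)>amin]
def rect(P):  # centre, size, long-axis angle (deg), in world mm
    (c,s,a)=cv2.minAreaRect(P[:,:2].astype(np.float32))
    if s[0]<s[1]: s=s[::-1]; a+=90
    return np.array(c),np.array(s),(a+90)%180-90
def tool_pose(s):
    from scipy.spatial.transform import Rotation as R
    T=np.eye(4);T[:3,:3]=R.from_quat(s['orientation']).as_matrix();T[:3,3]=s['tool_pos'];return T
E
python3 - <<'E'
from h import *
im=cv2.imread('pics/top0.png'); h=cv2.cvtColor(im,cv2.COLOR_BGR2HSV)
for u,v in((230,100),(230,117),(230,140),(343,237),(330,250),(340,230),(291,223),(300,232),(355,243),(320,225)): print((u,v),im[v,u],h[v,u])
wood=(h[...,0]<20)&(h[...,1]>110)&(h[...,2]>60)
for n,box,z in (('tall',(185,80,280,160),150),('low',(370,100,460,180),95)):
    x0,y0,x1,y1=box; m=np.zeros_like(wood); m[y0:y1,x0:x1]=wood[y0:y1,x0:x1]
    for b in blobs(m,60): print(n,b.mean(0),cv2.contourArea(b),*rect(onz('top',b,z)))
c=cv2.resize(im[205:275,260:375],None,fx=6.5,fy=6.5,interpolation=cv2.INTER_CUBIC)
cv2.imwrite('pics/c1.png',c)
s=cv2.imread('pics/side0.png')
cv2.imwrite('pics/c2.png',cv2.resize(s[40:260,260:480],None,fx=2.7,fy=2.7,interpolation=cv2.INTER_CUBIC))
E
```

```text
(230, 100) [ 52  82 122] [ 13 146 122]
(230, 117) [63 69 74] [16 38 74]
(230, 140) [ 53  90 130] [ 14 151 130]
(343, 237) [ 53  82 114] [ 14 136 114]
(330, 250) [47 62 85] [ 12 114  85]
(340, 230) [ 51  74 104] [ 13 130 104]
(291, 223) [ 59  93 134] [ 14 143 134]
(300, 232) [140 139 140] [150   2 140]
(355, 243) [116 118 120] [ 15   9 120]
(320, 225) [46 61 87] [ 11 120  87]
tall [229.08 116.84] 3991.5 [622.78 306.88] [114.64 107.31] -85.15394306182861
tall [229.53 116.27] 391.0 [622.19 306.33] [66.15 20.04] -86.01181030273438
low [415.38 139.83] 3649.0 [601.   -0.6] [113.4  105.84] 87.13034057617188
low [415.22 138.83] 342.5 [601.52  -0.21] [65.12 18.63] 88.87574005126953
```

View pics/c1.png

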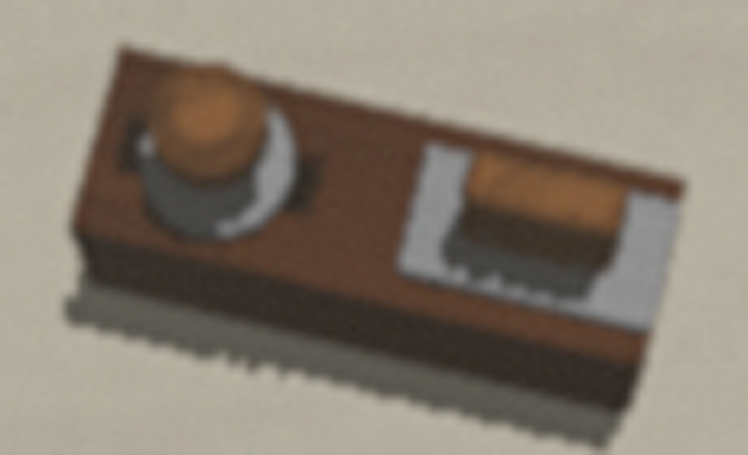

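View pics/c2.png

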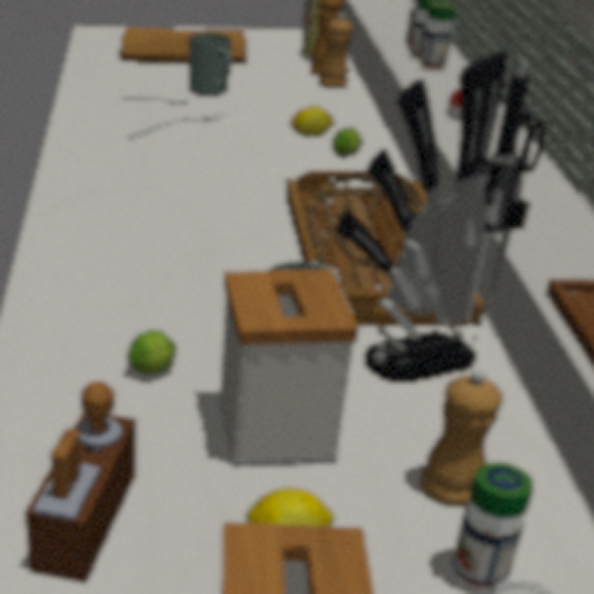

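The crop shows the plate corners at about (428,143), (683,193), (648,332) and (400,272), and the bar top at (470,153), (627,187), (615,237) and (460,205). The knife block stands behind and to the left of the tall bin. I'll compute these, check them from the side view, then move above the gauge for a wrist look.

```bash
cat >> h.py <<'E'
from scipy.spatial.transform import Rotation as R
def quat(deg): # tool z down, tool x horizontal at heading deg
    a=np.radians(deg); x=np.array([np.cos(a),np.sin(a),0]); z=np.array([0,0,-1.])
    return R.from_matrix(np.c_[x,np.cross(z,x),z]).as_quat()
E
python3 - <<'E'
from h import *
k=lambda P:np.array(P)/6.5+[260,205]
P=onz('top',k([(428,143),(683,193),(648,332),(400,272)]),72); print('plate',P[:,:2],rect(P))
G=onz('top',k([(470,153),(627,187),(615,237),(460,205)]),118); print('grip',rect(G))
print('knob', onz('top',k([(210,125)]),110))
k2=lambda P:np.array(P)/2.7+[260,40]
print('side plate ',rect(onz('side',k2([(35,512),(50,470),(102,463),(75,510)]),72)))
print('side grip top',onz('side',k2([(68,440)]),116),'side slot',onz('side',k2([(289,300)]),150))
print('knife base',onz('side',k2([(420,355)]),0),onz('top',[(180,72)],0))
g=(P.mean(0)[:2]+G.mean(0)[:2])/2; a=rect(P)[2]; print(g,a)
q=quat(a if a<0 else a-180)
print(env.ik([g[0],g[1],66+32+61+90],q))
print(env.ik([622,306.5,150+32+61],quat(-85.5)))
print(env.ik([622,306.5,150+32+61],quat(94.5)))
E
```

```text
plate [[455.96 154.16]
 [441.73  90.04]
 [406.32 100.33]
 [422.68 161.83]] (array([431.17, 126.17]), array([65.67, 36.82]), 77.02079010009766)
grip (array([430.06, 127.42]), array([38.32, 13.01]), 76.3324966430664)
knob [[451.2  207.24 110.  ]]
side plate  (array([430.57, 126.04]), array([75.83, 37.74]), 73.20387268066406)
side grip top [[434.98 128.62 116.  ]] side slot [[624.11 300.98 150.  ]]
knife base [[800.64 456.5    0.  ]] [[801.06 439.04   0.  ]]
[430.92 126.99] 77.02079010009766
None
None
[ 0.44  0.59  1.51 -0.    1.05  0.36]
```

Both views agree within about 2 mm: the gauge is at (430.7,126.7), long axis 77°, and the slot is at (622.5,306). Sizes match. Next I'll hover over the gauge and check with the wrist camera.

```bash
python3 - <<'E'
from h import *
q=quat(77)
env.reach([430.7,126.7,270],q)
s=env.read_state(); im=viewer.camera('wrist'); cv2.imwrite('pics/w1.png',im)
np.save('w1.npy',tool_pose(s)); print(s['time_s'],s['tool_pos'],s['qpos'],s['force'])
E
```

```text
1.9583 [430.93 127.33 270.13] [0.26 0.21 2.03 0.   0.9  0.49] [0.82 0.37 0.32]
```

View pics/w1.png

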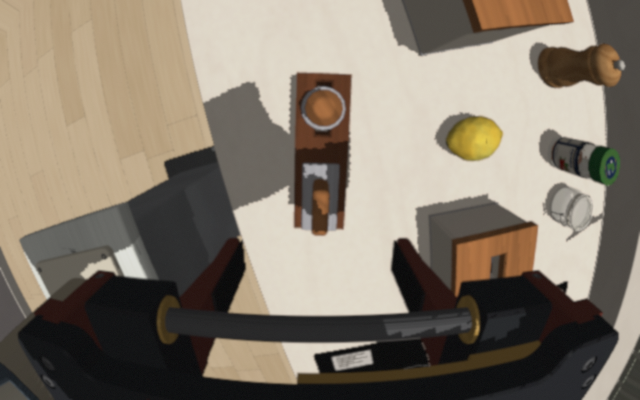

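The wrist view shows the bar grip from (321,178) to (320,234), centred between the fingers at column ~320, with plate corners (303,164), (340,164), (338,229) and (303,229). I'll check these numerically, then grasp.

```bash
python3 - <<'E'
from h import *
T=np.load('w1.npy')
print(rect(onz('wrist',[(303,164),(340,164),(338,229),(303,229)],72,T)))
print(onz('wrist',[(320,183)],118,T), onz('wrist',[(320,207)],118,T), onz('wrist',[(321,108)],112,T))
q=quat(77); p=[430.7,126.7]
env.move_l([*p,66+33+61],q,rate=80,f_stop=8) and print('contact')
s=env.read_state(); print(s['tool_pos'],s['force'])
set_gripper(0)
s=env.read_state(); print(s['time_s'],s['tool_pos'],s['width'],s['grip_force'],s['force'],s['wrist_torque'])
E
```

```text
(array([433.88, 128.5 ]), array([64.31, 34.12]), 76.48672485351562)
[[438.26 153.24 118.  ]] [[433.91 134.16 118.  ]] [[451.89 209.32 112.  ]]
[430.96 126.78 160.37] [-0.59 -0.13 -0.41]Traceback (most recent call last):
  File "<stdin>", line 8, in <module>
NameError: name 'set_gripper' is not defined
```

```bash
python3 - <<'E'
from h import *
from station import set_gripper
set_gripper(0)
s=env.read_state(); print(s['time_s'],s['tool_pos'],s['width'],s['grip_force'],s['force'],s['wrist_torque'])
p=s['tool_pos']
env.move_l([430.7,126.7,p[2]+25],rate=60)
env.move_l([430.7,126.7,340],rate=150)
s=env.read_state(); print(s['time_s'],s['tool_pos'],s['width'],s['grip_force'],s['force'],s['wrist_torque'])
cv2.imwrite('pics/w2.png',viewer.camera('wrist')); np.save('w2.npy',tool_pose(s))
E
```

```text
4.6583 [430.75 126.72 160.01] 13.523372145340533 29.994954764842987 [ 0.32  0.24 -0.39] [ 0.   -0.03  0.01]
6.4083 [430.22 126.56 339.13] 13.699625788918322 29.994957447052002 [-0.01  0.27 -0.5 ] [-0.1   0.05  0.02]
```

View pics/w2.png

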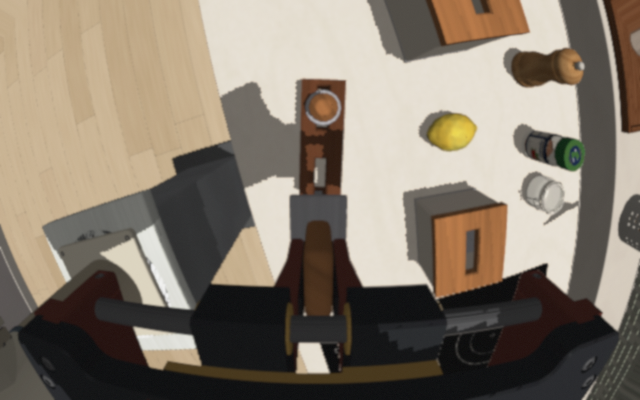

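The gauge is held straight, with the plate's far edge at (290–346,195) px, centred at column 318. I'll work out its offset in the tool, then look at the tall bin's slot from a standoff.

```bash
python3 - <<'E'
from h import *
T=np.load('w2.npy'); P=onz('wrist',[(290,196),(346,196)],T[2,3]-88,T)
print('plate edge in tool',(np.linalg.inv(T)@np.c_[P,np.ones(2)].T).T)
q=quat(94.5)
env.reach([628,225,345],q); env.hold(.2)
s=env.read_state(); T=tool_pose(s); im=viewer.camera('wrist'); cv2.imwrite('pics/w3.png',im); np.save('w3.npy',T)
h=cv2.cvtColor(im,cv2.COLOR_BGR2HSV)
wood=(h[...,0]<20)&(h[...,1]>110)&(h[...,2]>60)
wood[210:]=0
for b in blobs(wood,60):
    if 150<b[:,0].mean()<450: print(b.mean(0),cv2.contourArea(b),*rect(onz('wrist',b,150,T)))
print(s['time_s'],s['tool_pos'],s['width'],s['qpos'])
E
```

```text
plate edge in tool [[ 34.74 -16.3   88.     1.  ]
 [ 34.76  15.68  87.95   1.  ]]
[178.47 196.54] 748.0 [488.19 220.69] [45.67 32.42] 4.747515678405762
[435.91 190.2 ] 1746.5 [742.71 241.33] [75.42 35.02] -26.302955627441406
[189.03 162.22] 179.5 [502.03 253.06] [31.52 10.97] -5.4400787353515625
[321.9 109. ] 13654.0 [624.25 308.01] [111.67 101.86] -85.64840078353882
[321.88 109.99] 1495.0 [623.84 307.92] [63.86 20.24] -85.24915027618408
[364.15   3.52] 297.5 [653.6  409.33] [38.2  10.41] 8.3128662109375
7.5417 [627.2  224.44 345.58] 13.968998021258582 [ 0.33  0.44  1.49 -0.    1.2   0.25]
```

View pics/w3.png

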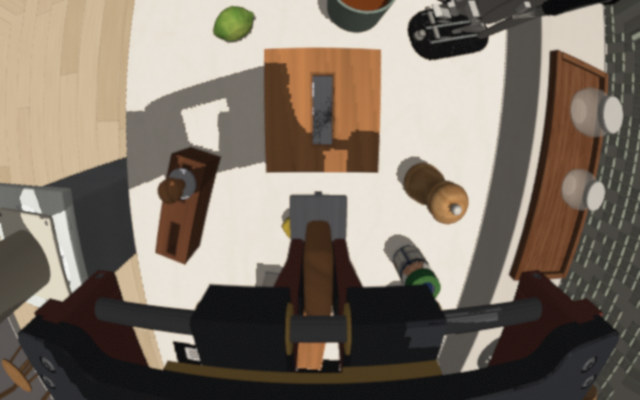

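The slot at (322,110) px unprojects to (623.8,307.9), 64x20, axis 94.7°, which is consistent with the other views. I'll insert with a force stop.

```bash
python3 - <<'E'
from h import *
q=quat(94.7); p=np.array([623.3,306.5])
env.move_l([*p,335],q,rate=80); env.hold(.3)
s=env.read_state(); e=p-s['tool_pos'][:2]; print(s['tool_pos']); p=p+e
print(env.move_l([*p,275],q,rate=45,f_stop=6)); s=env.read_state(); print(s['tool_pos'],s['force'],s['wrist_torque'])
cv2.imwrite('pics/s4.png',cv2.resize(viewer.camera('side')[110:240,300:440],None,fx=4,fy=4,interpolation=cv2.INTER_CUBIC))
print(s['time_s'])
E
```

```text
[623.4  306.19 335.12]
False
[623.35 306.89 275.41] [ 0.33 -1.6   0.48] [-0.09  0.05  0.01]
10.55
```

View pics/s4.png

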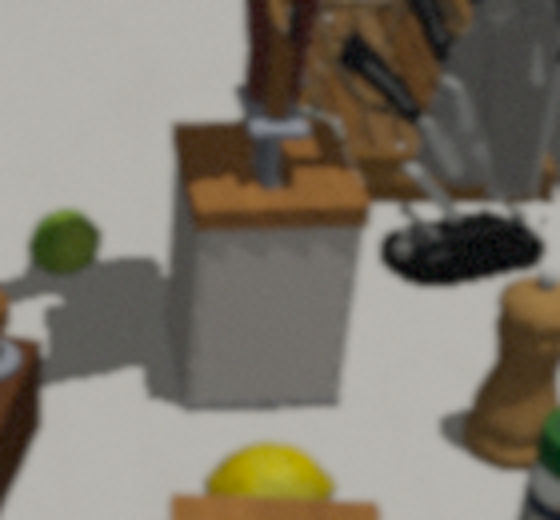

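The blade is in the slot at crop (267,185), with no contact. I'll lower it until the plate seats.

```bash
python3 - <<'E'
from h import *
s=env.read_state(); p=s['tool_pos'][:2]; q=quat(94.7); f0=s['force'][2]
print(env.move_l([*p,250],q,rate=30,f_stop=6))
c=env.move_l([*p,239],q,rate=10,f_stop=5); s=env.read_state()
print(c,s['tool_pos'],s['force'],s['wrist_torque'],s['width'],s['time_s'])
E
```

```text
False
True [623.45 306.92 244.04] [-0.72  1.28  3.79] [-0.02 -0.03 -0.02] 13.747797216564324 12.2583
```

Contact came at z=244.0, as predicted. Now release and retreat.

```bash
python3 - <<'E'
from h import *
from station import set_gripper
s=env.read_state(); p=s['tool_pos']
set_gripper(45); env.hold(.2)
env.move_l([p[0],p[1],345],rate=80)
env.move_l([p[0],p[1]-81,345],rate=120); env.hold(.3)
s=env.read_state(); T=tool_pose(s); w=viewer.camera('wrist'); sd=viewer.camera('side')
a=cv2.resize(sd[110:260,260:440],None,fx=2.6,fy=2.6); b=w[:260,150:470]
H=a.shape[0]; b=cv2.resize(b,(320,260)); b=cv2.copyMakeBorder(b,0,max(0,H-260),0,0,0)
cv2.imwrite('pics/f5.png',np.hstack([a,b])); print(a.shape,s['time_s'],s['tool_pos'],s['force'])
h=cv2.cvtColor(w,cv2.COLOR_BGR2HSV); wood=(h[...,0]<20)&(h[...,1]>110)&(h[...,2]>60); wood[210:]=0
for k in blobs(wood,60):
    if 250<k[:,0].mean()<400: print(k.mean(0),cv2.contourArea(k),*rect(onz('wrist',k,150,T)))
E
```

```text
(390, 468, 3) 15.675 [623.36 226.5  344.87] [ 0.26  0.38 -0.7 ]
[327.14 112.19] 807.5 [624.56 308.02] [46.57 14.91] -85.24145889282227
[326.9  111.76] 13730.0 [624.26 308.25] [111.44 102.  ] -85.68401575088501
[325.88 111.33] 3209.5 [623.15 308.38] [69.25 37.61] -84.87038993835449
[367.9   4.3] 388.0 [652.15 410.61] [40.14 12.4 ] 8.884254455566406
```

View pics/f5.png

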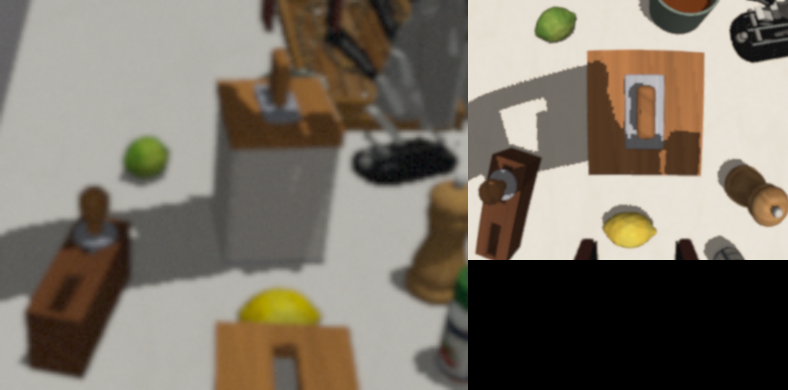

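The plate lies flat on the tall lid, centred on the slot (wrist crop (644,110)). The bin hasn't moved, the muddler is still in the stand, and the gripper is clear.

```bash
python3 -c "
from station import workorder
print(workorder.sign_off())"
```

```text
the job is handed in; nothing more can be done
None
```

The job is handed in: the level gauge stands in the tall bin's slot with its stop plate flat on the lid, lowered in under control; the tall bin and muddler had not moved, I never touched the low bin, and the last clock reading was 15.7 s of the 40 s allowed.

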